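# Zero the student polarimeter's analyser

### The job

Zero the polarimeter: with a fingertip, gently push the black analyser disc round (it has two upright finger pegs to push on) until its white index line lines up with the zero line of the scale ring (the longest line, the only one that ends in a round stud), to within half a scale division. Turn it either way, but only by pushing: do not pinch or grip it. Leave it at rest there and leave the glassware round about where it stands.

Things in the scene. Friction and masses are not known exactly. Their poses are not given: they have to be found in the camera images.
- polarimeter: upright student polarimeter fixed to the bench: grey lamp base 200 x 140 x 45 mm, glass cell, a column at the back and on top a round head 156 mm across with the scale ring and analyser disc lying level on it, 0.18 m above the bench. Origin on the bench under the axis of the disc; x axis towards the column (back), z up. The highest part is the eyepiece in the middle of the disc, 30 mm in diameter (33 mm at its rubber cup), top 208 mm above the bench
- disc_centre (a point): centre of the analyser disc on its turning axis (vertical), at the height of the disc's upper face, 180.5 mm above the bench
- analyser (a joint): angle of the black analyser disc (112 mm diameter) in rad, counter-clockwise positive seen from above; 0 when its index line points along the polarimeter's x axis. Turns freely either way for almost two turns, with friction: takes about 3 N at a peg and stays where it is left
- index_line (a point): outer end of the white index line, on the rim of the analyser disc, 56 mm from the axis. The line is 2.8 mm wide and runs radially from 23 mm to 56 mm; turns with the disc
- peg_a (a point): centre of the head of one of the two steel finger pegs that stand upright on the disc, 42 mm from the axis, 90 degrees counter-clockwise of the index line seen from above. Peg 10 mm in diameter; its domed top is 27 mm above the disc's upper face and this point 22 mm above it
- peg_b (a point): the same on the other finger peg, 42 mm from the axis, 90 degrees clockwise of the index line
- zero_line (a point): inner end of the zero line of the white scale ring (outer diameter 150 mm, clamped, does not turn), 56 mm from the axis, where the disc's rim meets the ring, 3.5 mm below the disc's upper face. The zero line is the widest (3.4 mm) and longest black line, 17.5 mm, running out across the whole ring, and alone has a round stud 9 mm across at its outer end; the others, every 5 degrees, are 6 or 10 mm long and thin. It may lie on any side of the polarimeter
- beaker_large: empty glass beaker, 68 mm across, 90 mm tall, standing beside the polarimeter; origin at the centre of its underside; bystander
- beaker_small: empty glass beaker, 50 mm across, 66 mm tall; origin at the centre of its underside; bystander
- sugar_bottle: closed white plastic bottle, 58 mm across, 125 mm tall; origin at the centre of its underside; bystander
- sample_jar: small closed amber jar with a black cap, 42 mm across, 55 mm tall; origin at the centre of its underside; bystander
- spare_cell: spare glass polarimeter cell with steel ends, standing, 40 mm across, 98 mm tall; origin at the centre of its underside; bystander
- dish: low white porcelain dish, 86 mm across, 20 mm tall; origin at the centre of its underside; bystander
- pipette: glass dropper pipette with a rubber bulb, lying, about 200 mm long and 24 mm thick at the bulb; origin near the middle of its length, on the bench; x axis along it towards the tip; bystander

How it is judged:
By the outcome, as a careful person would: the job done as asked, in the order asked, and still so for the second after the job is handed in, with the robot touching nothing.
It also fails if it takes over 58 s, if anything falls off the work surface, if the arm or the gripper's body presses on something with over 40 N, if the wrist force passes 120 N, or if a joint passes its speed limit or range.

### The arm

A 6-joint arm with a two-finger parallel gripper is mounted at the origin on the work surface. World frame = base frame: x ahead of the robot, y to its left, z up, the work surface at z = 0. Lengths are in m, angles in rad, forces in N, time in s.
With the tool pointing down it reaches from about 0.375 to 0.975 m from the base axis. Payload 3.8 kg.
Tool frame: the origin (TCP) lies at the very end of the fingers, on their centre line; the grasp point (between the pads) lies behind it (bot.tcp_to_grasp is the y of the grasp point in the tool frame, in m); y points along the fingers, z is the direction in which the jaws open and shut, and the axes are right-handed (so a half turn about y gives the same grasp; the last joint's range is limited). The gripper opens to 85 mm and grips with 20 to 120 N. Pads are 22 mm wide; open, the fingers measure 114 mm over their backs; the gripper's body (76 mm by 85 mm) begins 54 mm behind the grasp point. The pads swing forward as they close: fully open they stand 13 mm farther back than shut.
Start: joints at [-1.294, 0.264, 1.604, -0, 1.274, -0.037], TCP at [0.208, -0.642, 0.231] pointing down, gripper open.
Joint ranges: [-2.63, 2.63], [-0.94, 2.18], [0.31, 2.57], [-1.31, 4.45], [0, 2.66], [-2.55, 2.55]. Speed limits (rad/s): [2.57, 2.57, 3.14, 3.14, 3.14, 3.14].

### API

Orientations are given as a rotation vector (axis times angle).
In Python, from workcell import bot, optics, workorder gives the robot as it stands.
- The arm moves only by the shell command python3 -m handwheel 'ROWS' [FORCE]. ROWS is JSON, a list of rows, each a list of 7 numbers: the shift along the tool's x, y, z in m, then the turn, a rotation vector about the tool's x, y, z in rad, then the opening, from 0 (shut) to 1 (fully open). A call has 1 to 8 rows; each row shifts and turns the commanded pose from where the row before left it, along the tool's axes as they then stand; what a row does not reach is not made up. A row lasts 1/8 s, in which the tool goes at most 62.5 mm and 10.7 degrees, less where a joint would pass 70% of its speed; a pose out of reach is approached as far as the arm can. A call with a gripper value outside its range is refused whole. The fingers move at their own pace and stop on an object; FORCE is the grip in N (left out, the last holds). Time passes only in rows, so rows that do not move let the fingers close. It gives the time, the measured TCP pose, the force and the opening at its end, in the units of the state.
- bot.read_state(): the state, without advancing time (a new reading comes with each control period).
- optics.read_camera(name): name is "side" or "top"; returns a dict with "image" (400x640x3 uint8, red, green, blue), "z_map" (400x640 float32, m along the optical axis (not along the pixel's ray), 0 where there is no reading), "mtx" (3x3 intrinsics, pixels), "dist" ([k1, k2, p1, p2, k3] as OpenCV has them; the pictures are not rectified), "world_from_camera" (4x4, takes a point from camera to world coordinates). Camera axes: x right, y down, z forward; pixel columns grow to the right and rows downward; lengths in m; the calibration is good to about 2 mm. A picture is of the moment at which its call begins.
- workorder.finish_job(): hands the job in, once; it reports no verdict.
The state is a dict: "time": time; "q": joint angles; "joint_vel": joint speeds; "joint_torque": joint torques, N m; "tool_pos": TCP position; "tcp_rot": TCP orientation; "wrist_force": force on the tool from outside, world axes, zero at the start; "torque": the same for the moment, N m; "width": opening from 0.0 (shut) to 1.0 (fully open).
Only numpy, scipy, OpenCV 4.12 (cv2) and the standard library are available. Lean on these libraries where they do the work, as an engineer would, in place of code of your own. Each camera call takes 0.05 s, during which the arm holds its last target.

## Working session

There is one attempt and no reset: what is moved stays moved. The work goes in short steps, Python scripts to look and compute and a shell command to move; the robot and the scene stay as the last step left them, time stands still between calls to the robot, and variables do not carry over. Pictures are saved under pics/ and viewed, and the job is handed in when it is done.

```bash
ls; mkdir -p pics; python3 - <<'E'
from workcell import bot, optics, workorder
import cv2,numpy as np
s=bot.read_state(); print(s); print(bot.tcp_to_grasp)
for n in ["side","top"]:
    c=optics.read_camera(n)
    cv2.imwrite(f"pics/{n}0.png",c["image"][:,:,::-1])
    np.savez(f"{n}0.npz",**c)
    print(n,c["mtx"],c["dist"],c["world_from_camera"])
E
```

```text
pics
{'time': 0.0, 'q': array([-1.29389358e+00,  2.64788881e-01,  1.60539829e+00,  4.21137631e-06,
        1.27365705e+00, -3.68885227e-02]), 'joint_vel': array([ 0.00067034,  0.00053506, -0.00033999,  0.00033451, -0.00033798,
        0.00011677]), 'joint_torque': array([ 1.92404164e-03, -5.15107334e+01, -3.67317832e+01,  1.77057827e-04,
        1.28329601e-02, -2.43649900e-06]), 'tool_pos': array([ 0.20815767, -0.64133567,  0.22992481]), 'tcp_rot': array([-0.32492105,  2.05450369, -2.04985825]), 'wrist_force': array([ 0.40717202,  0.47306239, -0.01991586]), 'torque': array([-0.07032526,  0.04420361, -0.03284002]), 'width': 1.0032279433593863}
-0.0187
side [[453.69559012   0.         325.04587122]
 [  0.         453.69559012 207.10082021]
 [  0.           0.           1.        ]] [-0.09426624  0.          0.          0.          0.        ] [[ 0.93014896 -0.26061329  0.25865737  0.31368549]
 [-0.36712888 -0.67211832  0.64301894 -0.52396936]
 [ 0.00626907 -0.69306398 -0.72084882  0.74922114]
 [ 0.          0.          0.          1.        ]]
top [[395.86483102   0.         320.33306069]
 [  0.         395.86483102 199.86804238]
 [  0.           0.           1.        ]] [-0.01569585  0.          0.          0.          0.        ] [[ 8.41104577e-02 -9.76436817e-01  1.98737449e-01  3.58120017e-01]
 [-9.96456164e-01 -8.25682140e-02  1.60500201e-02  2.54549568e-02]
 [ 7.37565611e-04 -1.99383130e-01 -9.79921335e-01  1.10432200e+00]
 [ 0.00000000e+00  0.00000000e+00  0.00000000e+00  1.00000000e+00]]
```

View pics/side0.png

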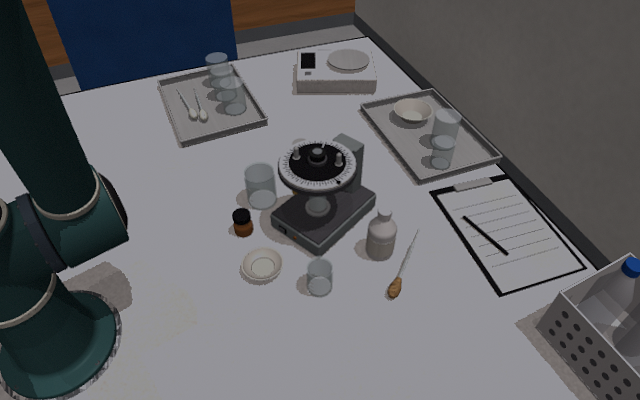

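View pics/top0.png

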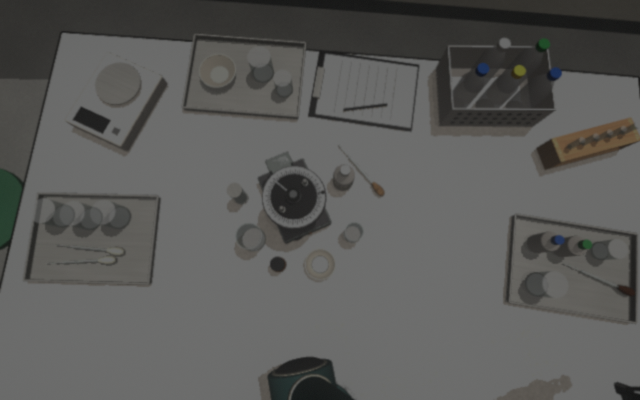

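The side view shows the head at about (317,163), with the beaker, amber jar, dish, small beaker and bottle around it. In the top view the head is at about (294,196). Next I rectify both views onto the disc plane.

```bash
cat > h.py <<'E'
import numpy as np,cv2
def proj(c,P):
    P=np.atleast_2d(P).astype(float); T=np.linalg.inv(c["world_from_camera"])
    rv=cv2.Rodrigues(T[:3,:3])[0]
    return cv2.projectPoints(P,rv,T[:3,3],c["mtx"],np.array(c["dist"]))[0][:,0]
def toplane(c,uv,z):
    n=cv2.undistortPoints(np.array(uv,float).reshape(-1,1,2),c["mtx"],np.array(c["dist"]))[:,0]
    W=c["world_from_camera"]; d=np.c_[n,np.ones(len(n))]@W[:3,:3].T
    t=(z-W[2,3])/d[:,2]; return W[:3,3]+d*t[:,None]
def ortho(c,cx,cy,z,half=0.09,n=560):
    # image up = +x world, left=+y
    g=(np.arange(n)+.5)/n*2-1
    Y,X=np.meshgrid(cy-g*half,cx-g*half)
    p=proj(c,np.c_[X.ravel(),Y.ravel(),np.full(X.size,z)]).reshape(n,n,2).astype(np.float32)
    return cv2.remap(c["image"],p[...,0],p[...,1],cv2.INTER_CUBIC)
E
python3 - <<'E'
from h import *
c={n:dict(np.load(n+"0.npz")) for n in("side","top")}
print(toplane(c["top"],[[294,196]],.18),toplane(c["side"],[[317,164]],.18))
x,y,_=toplane(c["top"],[[294,196]],.18)[0]
im=[ortho(c[n],x,y,.177,n=400)[:,:,::-1] for n in("side","top")]
im[1]=np.clip(im[1]*1.8,0,255).astype(np.uint8)
cv2.imwrite("pics/o0.png",np.hstack(im)); print(x,y)
E
```

```text
[[0.54967486 0.10403583 0.18      ]] [[0.54563439 0.09598271 0.18      ]]
0.5496748643329747 0.10403582885762352
```

View pics/o0.png

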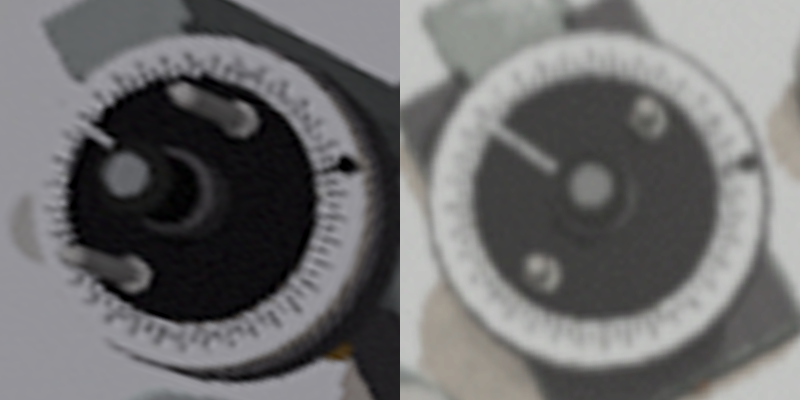

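The rectified top view has a clear index line at about (492,124), upper left. The zero stud is at about (748,162) on the right, and the pegs are at (650,118) and (543,272). Now I take subpixel measurements.

```bash
cat >> h.py <<'E'
from scipy.ndimage import map_coordinates
def samp(c,cx,cy,z,r,a):
    R,A=np.meshgrid(r,a); 
    p=proj(c,np.c_[(cx+R*np.cos(A)).ravel(),(cy+R*np.sin(A)).ravel(),np.full(R.size,z)])
    g=c["image"].astype(float).mean(2)
    return map_coordinates(g,[p[:,1],p[:,0]],order=1).reshape(R.shape)
def centre(c,cx,cy,z=.177):
    # outline disc(56mm, black)->ring(white) edge, robust circle fit
    a=np.radians(np.arange(0,360,2)); r=np.arange(.045,.066,.00025)
    for _ in range(5):
        S=samp(c,cx,cy,z,r,a); d=np.gradient(cv2.GaussianBlur(S,(9,1),0),axis=1)
        k=d.argmax(1); q=np.abs(r[k]-np.median(r[k]))<.004
        x=cx+r[k]*np.cos(a);y=cy+r[k]*np.sin(a)
        A=np.c_[2*x,2*y,np.ones_like(x)][q]; s=np.linalg.lstsq(A,(x**2+y**2)[q],rcond=None)[0]
        cx,cy=s[:2]
    return cx,cy,np.sqrt(s[2]+cx*cx+cy*cy),q.sum()
def peak(c,cx,cy,z,r0,r1,sign,guess=None,win=12):
    a=np.arange(-180,180,.25); S=samp(c,cx,cy,z,np.arange(r0,r1,.0005),np.radians(a)).mean(1)*sign
    if guess is None: guess=a[S.argmax()]
    m=np.abs((a-guess+180)%360-180)<win; w=S[m]-np.percentile(S[m],60); w=np.clip(w,0,None); da=(a[m]-guess+180)%360-180
    mx=da[w.argmax()]; w=w*(np.abs(da-mx)<6)
    return guess+(w*da).sum()/w.sum()
def report(c):
    x,y,r,n=centre(c,.548,.103)
    z=peak(c,x,y,.177,.069,.075,-1); 
    return x,y,r,n,z
E
python3 - <<'E'
from h import *
for n in("side","top"):
    c=dict(np.load(n+"0.npz")); x,y,r,k,z=report(c)
    print(n,x,y,r,k,"zero",z,"zero line",peak(c,x,y,.177,.058,.070,-1,z),"index",peak(c,x,y,.1805,.028,.054,1,55),peak(c,x,y,.1805,.046,.055,1,55))
    P=np.array([[x,y,.2]]); u=proj(c,P)[0].astype(int); 
from workcell import bot
from scipy.spatial.transform import Rotation as R
print(R.from_rotvec(bot.read_state()["tcp_rot"]).as_matrix().round(4))
c=dict(np.load("top0.npz")); W=c["world_from_camera"]
v,u=np.mgrid[0:400,0:640]; n=cv2.undistortPoints(np.c_[u.ravel(),v.ravel()].astype(float).reshape(-1,1,2),c["mtx"],c["dist"])[:,0]
z=c["z_map"].ravel(); p=(np.c_[n,np.ones(len(n))]*z[:,None])@W[:3,:3].T+W[:3,3]
h=np.where(z>0,p[:,2],0).reshape(400,640)
print((h[150:245:4,255:335:4]*1000).round().astype(int))
E
```

```text
side 0.5497757870071294 0.10783403795674179 0.05599370233810572 175 zero -77.44062296760036 zero line -77.35825031988557 index 54.703142397801734 54.47963774461281
top 0.5504750436785031 0.10573805274357154 0.05547351370742771 180 zero -77.0104373581208 zero line -77.269308945053 index 55.616565149466304 55.542974804066766
[[-9.512e-01 -6.000e-04  3.087e-01]
 [-3.087e-01  2.000e-03 -9.512e-01]
 [-1.000e-04 -1.000e+00 -2.000e-03]]
[[  4   3   0   3   1   0   2   2   5   2   3   2   6   1  -2   1   2   0
    4   0]
 [  3   0   1   1   0   1 175 171 171  -3   0   1  -1  -1   2  -1   4   3
    3  -2]
 [  1   0   2   3 174 171 171 171 173   1  -1   2   1   0   0   0   2  -1
    2   5]
 [  0   0   1 174 173 172 170 166 171 167  50  53  50   3  -2   1   2   1
   -3   5]
 [  1  -2  -3 167 169 169 170 169 170 177 179 172  48   2  -1   0   1  -1
    1   3]
 [  7   1   1   4 172 173 177 177 178 179 179 179 178 181 174   1   3   2
    5   3]
 [  1   0  46  51 143 179 179 181 183   0 183 183 176 179 178 177   4   1
    3   2]
 [  3  51  52  50 179 180 182 183 180 180 180 182 182 181 178 177 174  
[... 674 characters left out ...]
 180 167
    0   4]
 [  3   3   3 169 176 177 178 182 179 182 182 182 183 185 180 179 173  48
   47  -1]
 [  3   3   2  -1 173 178 178 179 178 179 180 181 181 178 176 176  53  47
   51   3]
 [  2   1   3   0   2 172 177 178 179 179 178 180 179 181 172  49  53  50
   50  36]
 [ 44   1   3  -1  -1  -4  52 175 177 183 176 179 176 164  50  49  45  35
    0  -2]
 [  4   6   3  -1  -1   3  40  45  49  47  52  52  50  47  47  25   7   0
    2   3]
 [  6   6  50  -2   3   3   0  52  51  48  51  54  44  15   2   2   2   0
    2   2]
 [  4   0  52   3   0   1   2  45  50  44  38  33   2   2   0   3   1   2
    2   2]
 [  6  88  36   0   4   3   3   3  27   2   1   2   0   7   0  -3  -2   1
    3   1]]
```

Centre is about (0.550, 0.1065). The zero line is at -77.2° and the index at 55.1°, so the disc must turn 132° clockwise. The plan is to push peg_b (at -35°) clockwise with the shut fingertips along an arc. First I travel to above the approach point.

```bash
python3 -m handwheel '[[0,-0.04,0,0,0,0,0],[-0.0381,0,-0.0371,0,0,0,0],[-0.0381,0,-0.0371,0,0,0,0],[-0.0381,0,-0.0371,0,0,0,0],[-0.0381,0,-0.0371,0,0,0,0],[-0.0381,0,-0.0371,0,0,0,0],[-0.0381,0,-0.0371,0,0,0,0],[-0.0381,0,-0.0371,0,0,0,0]]' 40
python3 -m handwheel '[[-0.0381,0,-0.0371,0,0,0,0],[-0.0381,0,-0.0371,0,0,0,0],[-0.0381,0,-0.0371,0,0,0,0],[-0.0381,0,-0.0371,0,0,0,0],[-0.0381,0,-0.0371,0,0,0,0],[-0.0381,0,-0.0371,0,0,0,0],[-0.0381,0,-0.0371,0,0,0,0],[-0.0381,0,-0.0371,0,0,0,0]]'
python3 -m handwheel '[[-0.0381,0,-0.0371,0,0,0,0],[0,0,0,0,-0.185,0,0],[0,0,0,0,-0.185,0,0],[0,0,0,0,-0.185,0,0],[0,0,0,0,-0.185,0,0],[0,0,0,0,-0.185,0,0],[0,0,0,0,-0.185,0,0],[0,0,0,0,-0.185,0,0]]'
python3 -m handwheel '[[0,0,0,0,-0.185,0,0],[0,0,0,0,-0.185,0,0],[0,0,0,0,-0.185,0,0],[0,0,0,0,-0.185,0,0],[0,0,0,0,-0.185,0,0],[0,0,0,0,0,0,0],[0,0,0,0,0,0,0]]'
cat > st.py <<'E'
from h import *
from workcell import bot,optics
from scipy.spatial.transform import Rotation as R
def st():
    s=bot.read_state(); M=R.from_rotvec(s["tcp_rot"]).as_matrix(); C=np.array([.550,.1065])
    d=s["tool_pos"][:2]-C
    print("t",s["time"],"pos",s["tool_pos"].round(4),"xang",np.degrees(np.arctan2(M[1,0],M[0,0])).round(2),"tilt y",M[:,1].round(3),
      "d in tool x,z (C->tcp)",(M[:2,0]@d).round(4),(M[:2,2]@d).round(4),"F",s["wrist_force"].round(2),"Ftool",(M.T@s["wrist_force"]).round(2),"w",round(s["width"],3),"q",s["q"].round(2))
E
python3 -c "
from st import *
st()"
```

```text
time: 1.1
tool_pos: [0.3822, -0.3109, 0.2709]
tcp_rot: [-0.324, 2.053, -2.052]
wrist_force: [-0.2, 0.1, 0.5]
width: -0.003
time: 2.1
tool_pos: [0.5805, 0.0653, 0.2708]
tcp_rot: [-0.326, 2.052, -2.052]
wrist_force: [-0.1, -1.0, 0.1]
width: 0.001
time: 3.1
tool_pos: [0.6045, 0.1107, 0.2706]
tcp_rot: [-1.231, 1.178, -1.176]
wrist_force: [-0.7, 0.3, -0.2]
width: -0.001
time: 3.98
tool_pos: [0.6048, 0.1107, 0.2709]
tcp_rot: [-1.518, 0.479, -0.478]
wrist_force: [-0.2, 0.5, 0.5]
width: -0.002
t 3.975 pos [0.6048 0.1107 0.2709] xang -35.0 tilt y [-0.001 -0.    -1.   ] d in tool x,z (C->tcp) 0.0425 0.0349 F [-0.23  0.49  0.48] Ftool [-0.47 -0.48  0.27] w -0.002 q [ 0.14  0.13  1.69  0.    1.32 -0.82]
```

```bash
python3 - <<'E'
from st import *
c=optics.read_camera("side"); d=optics.read_camera("top")
a=cv2.resize(c["image"][70:230,230:430],(400*2//2,320))[:,:,::-1]; b=cv2.resize(np.clip(d["image"][130:250,220:370]*1.8,0,255).astype(np.uint8),(400,320))[:,:,::-1]
cv2.imwrite("pics/s1.png",np.hstack([a,b]))
E
```

```text
(no output)
```

View pics/s1.png

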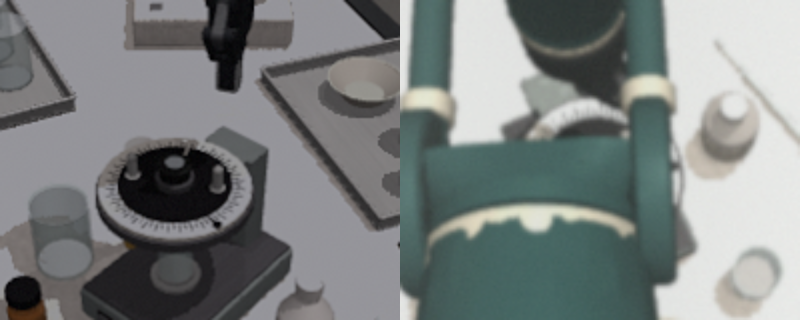

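The side crop shows the shut fingers at about (230,60), above and beyond the head, with the pegs at (133,165) and (217,180). The top camera is blocked by the arm. I descend and creep to contact.

```bash
python3 -m handwheel '[[0,0.03,0,0,0,0,0],[0,0.025,0,0,0,0,0],[0,0.015,0,0,0,0,0],[0,0.01,0,0,0,0,0],[0,0,0,0,0,0,0],[0,0,0,0,0,0,0]]'; python3 -c "
from st import *
st()"
python3 -m handwheel '[[0,0,-0.003,0,0,0,0],[0,0,-0.003,0,0,0,0],[0,0,-0.002,0,0,0,0],[0,0,-0.002,0,0,0,0],[0,0,0,0,0,0,0]]'; python3 -c "
from st import *
st()
c=optics.read_camera('side')
cv2.imwrite('pics/s2.png',cv2.resize(c['image'][110:220,250:400],(750,550),interpolation=cv2.INTER_CUBIC)[:,:,::-1])
x,y,r,k,z=report(c);print(peak(c,.5498,.1078,.1805,.028,.054,1,55))
"
```

```text
time: 4.82
tool_pos: [0.6057, 0.1109, 0.1924]
tcp_rot: [-1.517, 0.475, -0.477]
wrist_force: [-0.4, 0.4, -1.0]
width: 0.0
t 4.825 pos [0.6057 0.1109 0.1924] xang -34.83 tilt y [ 0.002  0.    -1.   ] d in tool x,z (C->tcp) 0.0432 0.0354 F [-0.41  0.44 -1.01] Ftool [-0.59  1.01  0.12] w 0.0 q [ 0.14  0.18  1.78 -0.    1.18 -0.82]
time: 5.45
tool_pos: [0.5991, 0.1024, 0.1913]
tcp_rot: [-1.518, 0.476, -0.476]
wrist_force: [0.1, -0.5, 0.8]
width: 0.002
t 5.45 pos [0.5991 0.1024 0.1913] xang -34.84 tilt y [-0.  0. -1.] d in tool x,z (C->tcp) 0.0427 0.0247 F [ 0.08 -0.53  0.8 ] Ftool [ 0.37 -0.8  -0.39] w 0.002 q [ 0.13  0.17  1.8   0.    1.18 -0.83]
54.93407658958092
```

View pics/s2.png

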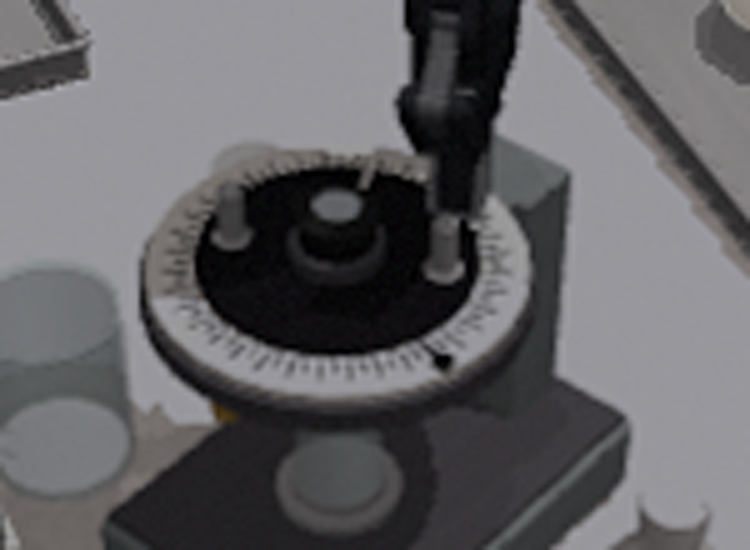

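The finger (tip about (460,210)) stands just behind the right-hand peg (445,240), and the disc has not moved. I creep on.

```bash
python3 -m handwheel '[[0,0,-0.002,0,0,0,0],[0,0,-0.002,0,0,0,0],[0,0,-0.001,0,0,0,0],[0,0,0,0,0,0,0]]'; python3 -c "
from st import *
st()
"; python3 -m handwheel '[[0,0,-0.001,0,0,0,0],[0,0,-0.001,0,0,0,0],[0,0,0,0,0,0,0]]'; python3 -c "
from st import *
st()
c=optics.read_camera('side')
print(peak(c,.5498,.1078,.1805,.028,.054,1,53))
"
```

```text
time: 6.0
tool_pos: [0.5963, 0.0984, 0.1913]
tcp_rot: [-1.518, 0.476, -0.476]
wrist_force: [0.7, 0.5, -0.1]
width: -0.0
t 6.0 pos [0.5963 0.0984 0.1913] xang -34.83 tilt y [ 0.  0. -1.] d in tool x,z (C->tcp) 0.0427 0.0198 F [ 0.69  0.52 -0.12] Ftool [0.27 0.12 0.82] w -0.0 q [ 0.12  0.16  1.8   0.    1.18 -0.84]
time: 6.38
tool_pos: [0.5952, 0.0967, 0.1913]
tcp_rot: [-1.518, 0.476, -0.476]
wrist_force: [-0.3, -0.6, -0.2]
width: -0.004
t 6.375 pos [0.5952 0.0967 0.1913] xang -34.83 tilt y [ 0. -0. -1.] d in tool x,z (C->tcp) 0.0427 0.0178 F [-0.27 -0.65 -0.2 ] Ftool [ 0.15  0.2  -0.69] w -0.004 q [ 0.12  0.16  1.81 -0.    1.18 -0.84]
54.86251393188686
```

No contact yet (the gap is only a few mm). I start the arc: each row turns 0.1 rad clockwise about the disc axis.

```bash
python3 -m handwheel '[[0.0008,0,-0.0022,0,0.05,0,0],[0.0008,0,-0.0022,0,0.05,0,0],[0.0016,0,-0.0043,0,0.1,0,0],[0.0016,0,-0.0043,0,0.1,0,0],[0.0016,0,-0.0043,0,0.1,0,0],[0.0016,0,-0.0043,0,0.1,0,0],[0.0016,0,-0.0043,0,0.1,0,0],[0,0,0,0,0,0,0]]'; python3 -c "
from st import *
st()
c=optics.read_camera('side')
cv2.imwrite('pics/s3.png',cv2.resize(c['image'][110:220,250:400],(750,550),interpolation=cv2.INTER_CUBIC)[:,:,::-1])
print(peak(c,.5498,.1078,.1805,.028,.054,1,25,25))
"
```

```text
time: 7.42
tool_pos: [0.583, 0.0728, 0.1916]
tcp_rot: [-1.358, 0.935, -0.938]
wrist_force: [3.2, 0.1, -1.4]
width: 0.003
t 7.425 pos [0.583  0.0728 0.1916] xang -69.15 tilt y [ 0.002  0.    -1.   ] d in tool x,z (C->tcp) 0.0432 0.0188 F [ 3.24  0.06 -1.45] Ftool [1.09 1.45 3.05] w 0.003 q [ 0.08  0.13  1.84 -0.    1.17 -0.28]
21.147726521210483
```

View pics/s3.png

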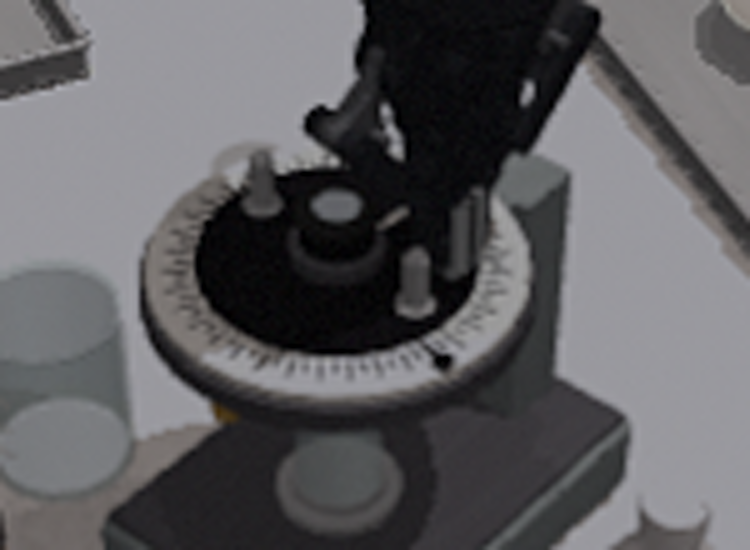

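The disc is turning with the finger. The peg is at (415,285) and the index is now at 21°, matching the tool yaw plus 90°. About 98° remain.

```bash
python3 -m handwheel '[[0.0016,0,-0.0043,0,0.1,0,0],[0.0016,0,-0.0043,0,0.1,0,0],[0.0016,0,-0.0043,0,0.1,0,0],[0.0016,0,-0.0043,0,0.1,0,0],[0.0016,0,-0.0043,0,0.1,0,0],[0.0016,0,-0.0043,0,0.1,0,0],[0.0016,0,-0.0043,0,0.1,0,0],[0,0,0,0,0,0,0]]'; python3 -c "
from st import *
st()
c=optics.read_camera('side')
cv2.imwrite('pics/s4.png',cv2.resize(c['image'][110:220,250:400],(750,550),interpolation=cv2.INTER_CUBIC)[:,:,::-1])
print(peak(c,.5498,.1078,.1805,.028,.054,1,-20,20))
"
```

```text
time: 8.48
tool_pos: [0.5534, 0.0594, 0.1916]
tcp_rot: [-1.032, 1.45, -1.453]
wrist_force: [2.9, -2.6, -0.5]
width: 0.002
t 8.475 pos [0.5534 0.0594 0.1916] xang -109.17 tilt y [ 0.001 -0.001 -1.   ] d in tool x,z (C->tcp) 0.0434 0.0187 F [ 2.87 -2.57 -0.46] Ftool [1.49 0.46 3.55] w 0.002 q [ 0.06  0.07  1.9  -0.    1.17  0.4 ]
-21.211428288140763
```

View pics/s4.png

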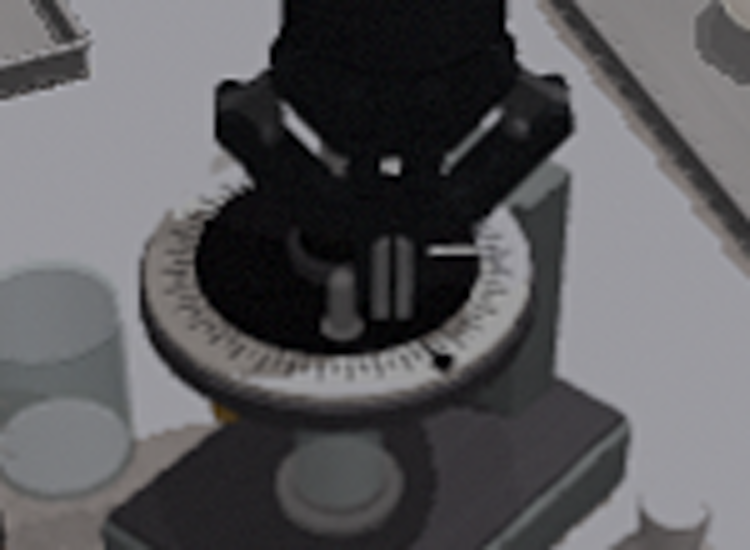

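The index line is now visible at (430–475,250), measuring about -20°. About 57° remain, so I go 40° more and then finish in fine steps.

```bash
python3 -m handwheel '[[0.0016,0,-0.0043,0,0.1,0,0],[0.0016,0,-0.0043,0,0.1,0,0],[0.0016,0,-0.0043,0,0.1,0,0],[0.0016,0,-0.0043,0,0.1,0,0],[0.0016,0,-0.0043,0,0.1,0,0],[0.0016,0,-0.0043,0,0.1,0,0],[0.0016,0,-0.0043,0,0.1,0,0],[0,0,0,0,0,0,0]]'; python3 -c "
from st import *
st()
c=optics.read_camera('side')
cv2.imwrite('pics/s5.png',cv2.resize(c['image'][110:220,250:400],(750,550),interpolation=cv2.INTER_CUBIC)[:,:,::-1])
x,y,r,k,z=report(c);print(x,y,r,k,z)
print(peak(c,.5498,.1078,.1805,.028,.054,1,-60,20),peak(c,.5498,.1078,.177,.058,.07,-1,-77))
"
```

```text
time: 9.52
tool_pos: [0.5226, 0.0688, 0.1914]
tcp_rot: [-0.529, 1.919, -1.919]
wrist_force: [-0.4, -4.3, 1.3]
width: 0.0
t 9.525 pos [0.5226 0.0688 0.1914] xang -149.23 tilt y [-0.001 -0.    -1.   ] d in tool x,z (C->tcp) 0.0428 0.0184 F [-0.39 -4.27  1.33] Ftool [ 2.52 -1.33  3.47] w 0.0 q [ 0.08  0.01  1.96 -0.    1.17  1.12]
0.5499017400044465 0.10755416519723077 0.05581940317823918 141 111.11416944077074
-62.44040740749134 -77.41725811013487
```

View pics/s5.png

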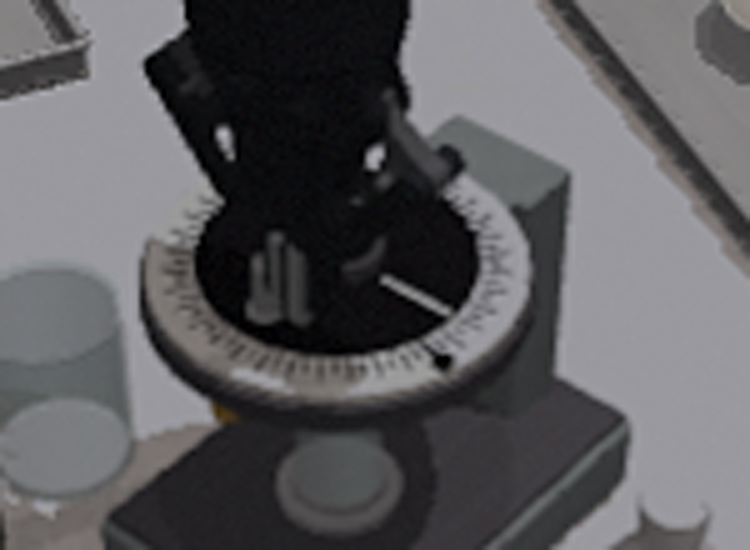

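Index (385,280)–(450,315) and zero line (430,345)–(443,360) are both visible now. About 15° remain by vision, 18° by tool yaw. I go 10° and re-measure.

```bash
python3 -m handwheel '[[0.0008,0,-0.0022,0,0.05,0,0],[0.0008,0,-0.0022,0,0.05,0,0],[0.0008,0,-0.0022,0,0.05,0,0],[0.0004,0,-0.0011,0,0.025,0,0],[0,0,0,0,0,0,0]]'; cat > m.py <<'E'
from st import *
def m(name):
    st()
    c=optics.read_camera('side')
    cv2.imwrite(f'pics/{name}.png',cv2.resize(c['image'][140:200,280:370],(780,520),interpolation=cv2.INTER_CUBIC)[:,:,::-1])
    np.savez(name+".npz",**c)
    x,y,r,k,z=report(c);print(x,y,r,k)
    for C in((x,y),(.5498,.1078)):
        print(peak(c,*C,.1805,.028,.054,1,-75,15),peak(c,*C,.1805,.046,.055,1,-75,15),"zero",peak(c,*C,.177,.058,.07,-1,-77),peak(c,*C,.177,.069,.075,-1,-77))
E
python3 -c "
from m import *
m('s6')"
```

```text
time: 10.2
tool_pos: [0.5168, 0.0744, 0.1913]
tcp_rot: [-0.37, 2.025, -2.025]
wrist_force: [-1.1, -3.2, 2.0]
width: -0.001
t 10.2 pos [0.5168 0.0744 0.1913] xang -159.35 tilt y [-0.001 -0.    -1.   ] d in tool x,z (C->tcp) 0.0424 0.0183 F [-1.13 -3.19  1.99] Ftool [ 2.18 -1.99  2.59] w -0.001 q [ 0.1   0.    1.97 -0.    1.17  1.31]
0.5499538233549597 0.1075223599736998 0.055791452236144054 148
-72.6847858309139 -72.30540867914716 zero -77.44230906566192 -77.56669940953806
-72.60751628394692 -72.25735812454751 zero -77.38499987020256 -77.46286013048257
```

View pics/s6.png

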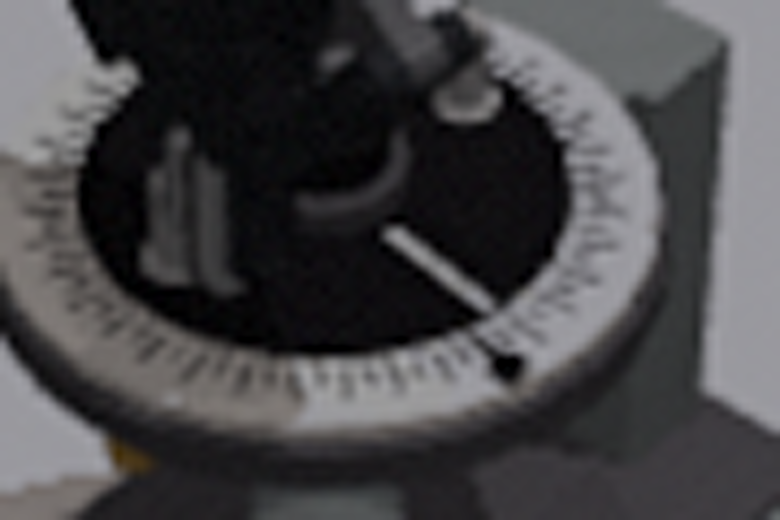

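The index tip is at (492,303) and the zero line runs (478,333)–(508,367), with about 5° to go.

```bash
python3 -m handwheel '[[0.0005,0,-0.0013,0,0.03,0,0],[0.0005,0,-0.0013,0,0.03,0,0],[0.0003,0,-0.0008,0,0.018,0,0],[0,0,0,0,0,0,0]]'; 
python3 -c "
from m import *
m('s7')"
```

```text
time: 10.75
tool_pos: [0.5146, 0.0774, 0.1912]
tcp_rot: [-0.293, 2.071, -2.071]
wrist_force: [-0.8, -3.0, 2.0]
width: 0.002
t 10.75 pos [0.5146 0.0774 0.1912] xang -163.92 tilt y [-0.  0. -1.] d in tool x,z (C->tcp) 0.0421 0.0181 F [-0.85 -3.01  1.99] Ftool [ 1.65 -1.99  2.66] w 0.002 q [0.1  0.   1.98 0.   1.16 1.39]
0.5499280089126737 0.10762189337603736 0.05583474595085649 146
-77.44752160633672 -77.010313847537 zero -77.4433449480606 -77.55149380639537
-77.33067335238519 -76.92163186063715 zero -77.3973287283179 -77.46169517243592
```

View pics/s7.png

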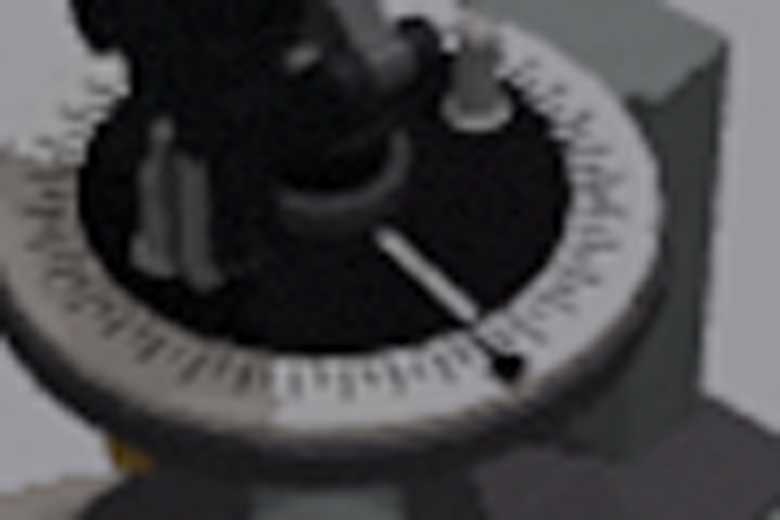

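Index and zero line are aligned (side view: -77.4° against -77.4°). Now I back off the peg, lift and move aside, so both cameras can check.

```bash
python3 -m handwheel '[[0,0,0.003,0,0,0,0],[0,0,0.006,0,0,0,0],[0,-0.02,0,0,0,0,0],[0,-0.04,0,0,0,0,0],[0,-0.05,0,0,0,0,0],[0,0,0.05,0,0,0,0],[0,0,0.055,0,0,0,0],[0,0,0.055,0,0,0,0]]'; python3 -m handwheel '[[0,0,0.055,0,0,0,0],[0,0,0.055,0,0,0,0],[0,0,0.055,0,0,0,0],[0,0,0.05,0,0,0,0],[0,0,0,0,0,0,0],[0,0,0,0,0,0,0]]'
python3 -c "
from m import *
m('s8')
c=optics.read_camera('top'); x,y,r,k,z=report(c); print('top',x,y,r,k,z)
print(peak(c,x,y,.1805,.028,.054,1,-75,15),peak(c,x,y,.1805,.046,.055,1,-75,15),'zero',peak(c,x,y,.177,.058,.07,-1,-77),peak(c,x,y,.177,.069,.075,-1,-77))
d=dict(np.load('s8.npz'))
im=[ortho(d,.5499,.1077,.179,n=400)[:,:,::-1],np.clip(ortho(c,.5503,.106,.179,n=400)[:,:,::-1]*1.8,0,255)]
cv2.imwrite('pics/o8.png',np.hstack(im)); cv2.imwrite('pics/side8.png',d['image'][:,:,::-1])"
```

```text
time: 11.8
tool_pos: [0.5623, -0.0864, 0.3016]
tcp_rot: [-0.292, 2.07, -2.069]
wrist_force: [0.3, -0.3, 0.1]
width: 0.001
time: 12.55
tool_pos: [0.621, -0.2916, 0.3006]
tcp_rot: [-0.293, 2.073, -2.07]
wrist_force: [-0.2, -0.5, -0.3]
width: 0.002
t 12.55 pos [ 0.621  -0.2916  0.3006] xang -163.95 tilt y [-0.001  0.001 -1.   ] d in tool x,z (C->tcp) 0.0418 0.4022 F [-0.25 -0.52 -0.28] Ftool [0.38 0.28 0.44] w 0.002 q [-0.48  0.25  1.49  0.    1.4   0.81]
0.5498965327927954 0.10777737061687587 0.05598313532702853 175
-77.45901333839358 -77.01920342306887 zero -77.4690963307157 -77.54036571203729
-77.33043975843307 -76.91836645213043 zero -77.40143405745395 -77.46451112237118
top 0.5505399450840764 0.1057755620777815 0.05552513837497617 176 -77.09480208039392
-76.41825009343235 -76.34038235200134 zero -77.33219523356053 -77.09480208039392[ WARN:0@8.899] global loadsave.cpp:1063 imwrite_ Unsupported depth image for selected encoder is fallbacked to CV_8U.
```

View pics/o8.png

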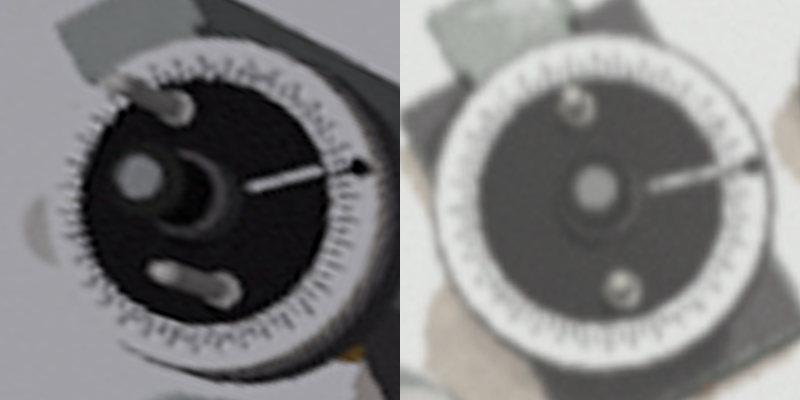

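View pics/side8.png

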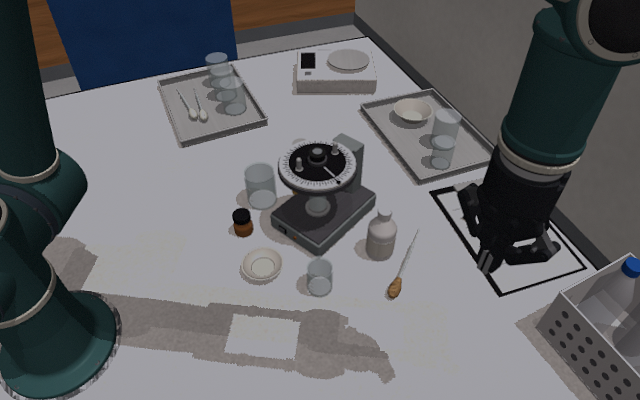

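Both rectified views show the index line running straight into the studded zero line. The residual is about 0.1–0.5° from the side camera and 0.8–0.9° from the top, against a tolerance of 2.5°. The glassware stands where it was and the arm is clear.

```bash
python3 -c "
from workcell import workorder
print(workorder.finish_job())"
```

```text
the job is handed in; nothing more can be done
None
```

The analyser disc is zeroed and the job is handed in at about 12.7 s. I pushed peg_b about 132° clockwise with the shut fingertips, using roughly 3–4 N and no gripping, then backed off and moved the arm clear.

- **Alignment:** with the arm withdrawn, the side camera put the index at -77.0° to -77.5° and the zero line at -77.4° to -77.5°. The top camera put the index at -76.4° and the zero line at -77.1° to -77.3°. The two cameras disagree by under 1°, and both are well inside the ±2.5° tolerance.
- **At rest:** the side camera's index reading was the same before and after the fingers left the peg.
- **Glassware:** it looked unmoved in the last side picture. I did not measure its positions.
- **Failed check:** the automatic search for the stud locked onto a wrong spot (111°) once while the arm hid part of the ring. I measured the zero line directly instead.
- **Disagreement on the way:** near the end, tool yaw put the remaining turn about 3° higher than the camera did. I followed the camera.

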